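# Free the can from the pin-locked bench clamp

### The job

Open the bench clamp by one hole: press its spring pin flush, slide the tube with the jaw away from the held can, and let the pin click up in the next hole. Then lift the freed can out, stand it upright in the grey crate without dropping it, and let go; leave the mug and the other cans where they are.

Things in the scene. Friction and masses are not known exactly. Their poses are not given: they have to be found in the camera images.
- clamp: bolted bench clamp, dark base plate 295 x 70 x 8 mm. Origin: on the bench (z = 0) right under the spring pin. Local x = opening direction, z up. Along local x: fixed jaw face at -137 mm (44 mm wide, top 66 mm up), held can at -110 mm, moving jaw face at -83 mm, pin at 0, rear bracket at +120 to +140 mm (top 56 mm up) that carries a fixed inner tube
- jaw_tube (a joint): square steel outer tube, 34 mm wide, 130 mm long, flat top 58 mm above the bench, sliding on the fixed inner tube; carries the moving jaw on its can end (44 mm wide, top 68 mm up). In m: 0 = closed, pin in the first hole; grows along the clamp's local +x (opening); 0.050 = next hole over the pin. About 2 N of friction, 1.5 mm of play about the pin
- pin (a joint): spring pin, round top, 12 mm across, stays put in the inner tube, pokes up through the outer tube's hole. In m: 0 = up (top 66 mm above bench, 8 mm above tube; tube locked), 0.008 = flush. Spring 2.5 N up, 4 N flush. When flush, 6 to 15 N along local +x makes the hole's edge (2 mm wall) ride over it; the wall then keeps it down and it pops up by itself in the next hole if left uncovered
- pin_top (a point): top of the pin's dome, on its axis; moves up and down only
- lug (a point): centre of the top of the push lug on the sliding tube: an upright steel plate 10 mm thick (along local x), 34 mm wide, 25 mm high (top 83 mm above the bench). When closed its near face is 14 mm from the pin's axis on the opening (+x) side, so closed fingertips pressing the pin can push the lug as well. The tube goes on 31 mm behind it
- next_hole (a point): centre of the next hole, at the top surface of the sliding tube; 50 mm from the first hole, towards the can
- held_can: empty aluminium mini can, 53 mm across, 90 mm high, about 20 g, standing upright between the clamp's jaws on its 8 mm base plate. Origin: centre of its underside, z up along its axis
- crate: shallow open grey plastic crate, 200 (x) x 190 (y) x 70 mm high, walls and floor 5 mm, empty, standing loose on the bench. Origin: centre of its underside
- loose_can_a: loose empty can like the held one, standing on the bench; bystander. Origin: centre of its underside
- loose_can_b: another such loose can; bystander. Origin: centre of its underside
- mug: white ceramic mug, 80 mm across, 90 mm high; bystander. Origin: centre of its underside
Not all that is in view belongs to the job. What is shaped like the held_can but black or blue is not meant.

How it is judged:
On the way, in this order (a step that is already met when the one before it is completed fails the run):
1. the tube has been slid one hole and the pin stands up in the next hole, with the can still standing in the clamp (value of joint jaw_tube between 0.046 and 0.054 m and value of joint pin below 0.002 m and horizontal distance between held_can and clamp below 0.145 m and height (world z) of held_can below 0.02 m and angle between held_can's own z axis and vertical below 0.15 rad), for 0.2 s.
2. the can stands upright in the crate (x of held_can in the frame of crate between -0.075 and 0.075 m and y of held_can in the frame of crate between -0.07 and 0.07 m and z of held_can in the frame of crate between 0 and 0.012 m and angle between held_can's own z axis and vertical below 0.15 rad), for 0.2 s.
At the end, for the whole second after the job is handed in: the tube is one hole further open (50 mm, within 4 mm) with the pin fully up (within 2 mm) in the next hole; the can stands upright (within 0.15 rad) on the crate's floor, released and at rest; the crate stands level (all of step 2 and value of joint jaw_tube between 0.046 and 0.054 m and value of joint pin below 0.002 m and linear speed of each of held_can, crate below 0.03 m/s and angle between crate's own z axis and vertical below 0.1 rad); the robot touches nothing.
It fails at once if the can is dropped (falls freely from more than about 25 mm) (linear speed of held_can above 0.7 m/s and contact force between the fingers and held_can below 0.01 N).
It fails at once if the mug or a loose can is pushed more than 30 mm or tipped over (distance of any of mug, loose_can_a, loose_can_b from where it was at the start of the episode above 0.03 m or angle between any of mug, loose_can_a, loose_can_b's own z axis and vertical above 0.5 rad).
It also fails if it takes over 67 s, if anything falls off the work surface, if the arm or the gripper's body presses on something with over 40 N, if the wrist force passes 120 N, or if a joint passes its speed limit or range.

### The arm

A 6-joint arm with a two-finger parallel gripper is mounted at the origin on the work surface. World frame = base frame: x ahead of the robot, y to its left, z up, the work surface at z = 0. Lengths are in m, angles in rad, forces in N, time in s.
With the tool pointing down it reaches from about 0.25 to 0.775 m from the base axis. Payload 4 kg.
Tool frame: the origin (TCP) lies at the very end of the fingers, on their centre line; the grasp point (between the pads) lies 19 mm behind it; z points along the fingers, y is the line along which they close (so a half turn about z gives the same grasp; the last joint's range is limited). The gripper opens to 85 mm and grips with 20 to 120 N. Pads are 22 mm wide; open, the fingers measure 114 mm over their backs; the gripper's body (76 mm by 85 mm) begins 54 mm behind the grasp point. The pads swing forward as they close: fully open they stand 13 mm farther back than shut.
Start: joints at [1.232, 0.087, 1.371, -0, 1.684, -0.103], TCP at [0.128, 0.535, 0.231] pointing down, gripper open.
Joint ranges: [-3.1, 3.1], [-0.76, 2.03], [0.27, 2.55], [-1.08, 4.22], [0.17, 2.65], [-2.57, 2.57]. Speed limits (rad/s): [2.79, 2.79, 3.14, 3.14, 3.14, 3.14].

### API

Orientations are given as [roll, pitch, yaw] about the fixed x, y, z axes, in that order (R = Rz(yaw) Ry(pitch) Rx(roll)).
In Python, from bench import manip, camera, calibration, order gives the robot as it stands. The module is installed in compiled form; this text tells all that it offers.
- The arm moves only by the shell command python3 -m handwheel 'ROWS' [FORCE]. ROWS is a JSON object of lists of equal length, an entry for each row: "dp": the shift along the tool's x, y, z scaled (see below), a list of three; "angular": the turn, a rotation vector about the tool's x, y, z scaled (see below), a list of three; "claw": the opening, from -1 (shut) to 1 (fully open). In form: {"dp": [[x, y, z], ...], "angular": [[rx, ry, rz], ...], "claw": [claw, ...]}. A call has 1 to 10 rows; each row shifts and turns the commanded pose from where the row before left it, along the tool's axes as they then stand; what a row does not reach is not made up. The controller multiplies each number of a shift by 0.5 m and each number of a turn by pi/2 rad. A row lasts 1/12 s, in which the tool goes at most 41.7 mm and 7.16 degrees, less where a joint would pass 70% of its speed; a pose out of reach is approached as far as the arm can. A call with a number of a shift or a turn outside -1 to 1 is refused whole. A call with a gripper value outside its range is refused whole. The fingers move at their own pace and stop on an object; FORCE is the grip in N (left out, the last holds). Time passes only in rows, so rows that do not move let the fingers close. It gives the time, the measured TCP pose, the force, the opening and the grip force at its end, in the units of the state.
- manip.get_state(): the state, without advancing time (a new reading comes with each control period).
- camera(name): name is "scene" or "side" or "wrist"; returns the picture (400x640x3 uint8, blue, green, red); there is no depth.
- calibration(name): a dict with "intrinsics" (3x3 intrinsics, pixels), "R" (3x3) and "t" (3): a world point X has camera coordinates R X + t. Camera axes: x right, y down, z forward; pixel columns grow to the right and rows downward; lengths in m; the calibration is good to about 2 mm. A picture is of the moment at which its call begins: read the wrist's pose just before it. calibration takes no time and is no camera call; for the wrist camera it gives the pose at the moment of the call.
- order.sign_off(): hands the job in; it is judged then, once.
The state is a dict: "time_s": time; "q": joint angles; "qvel": joint speeds; "tau": joint torques, N m; "tool_pos": TCP position; "eef_rot": TCP orientation; "wrist_force": force on the tool from outside, world axes, zero at the start; "wrist_torque": the same for the moment, N m; "gripper_width": finger opening in m; "grip_force": force on a finger pad.
Only numpy, scipy, OpenCV 4.12 (cv2) and the standard library are available. Lean on these libraries where they do the work, as an engineer would, in place of code of your own. Each camera call takes 0.05 s, during which the arm holds its last target. There are 200 camera calls.

## Working session

There is one attempt and no reset: what is moved stays moved. The work goes in short steps, Python scripts to look and compute and a shell command to move; the robot and the scene stay as the last step left them, time stands still between calls to the robot, and variables do not carry over. Pictures are saved under pics/ and viewed, at most 10 in all, crops included, and the job is handed in when it is done.

```bash
mkdir -p pics
python3 - <<'E'
from bench import manip,camera,calibration
import cv2,numpy as np
s=manip.get_state();print(s['tool_pos'],s['eef_rot'],s['time_s'],s['gripper_width'])
for n in ['scene','side','wrist']:
    c=calibration(n);i=camera(n);cv2.imwrite(f'pics/{n}0.png',i)
    np.savez(f'{n}0.npz',**{k:np.array(v) for k,v in c.items()})
    print(n,np.round(c['intrinsics'],1).tolist(),np.round(-np.array(c['R']).T@np.array(c['t']),3))
a=cv2.imread('pics/scene0.png');b=cv2.imread('pics/side0.png')
cv2.imwrite('pics/both.png',cv2.resize(np.vstack([a,b]),(0,0),fx=.75,fy=.75))
E
```

```text
[0.12832853 0.5343003  0.2301265 ] [-3.13936449e+00 -2.45770705e-04  2.90577922e+00] 0.0 0.08509107676793669
scene [[361.1, 0.0, 320.3], [0.0, 361.1, 201.9], [0.0, 0.0, 1.0]] [ 1.32  -0.019  0.535]
side [[405.6, 0.0, 314.1], [0.0, 405.6, 204.0], [0.0, 0.0, 1.0]] [ 0.319 -0.75   0.546]
wrist [[328.5, 0.0, 317.2], [0.0, 328.5, 193.1], [0.0, 0.0, 1.0]] [0.055 0.552 0.373]
```

View pics/scene0.png

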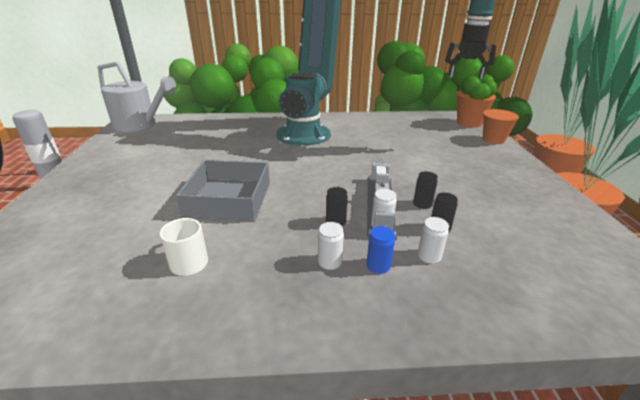

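View pics/side0.png

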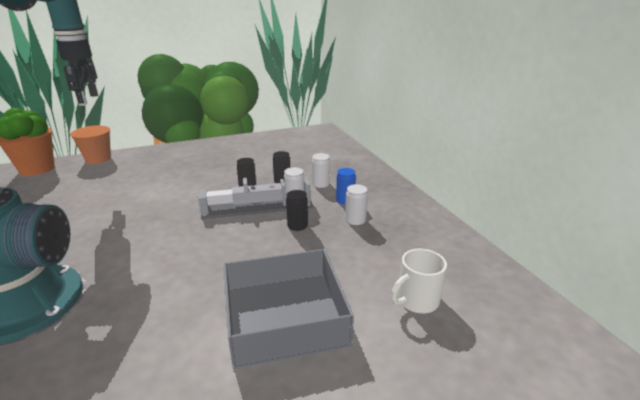

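The scene view has three white cans: at (384,208), (330,246) and (433,240). The one at (384,208) stands between the clamp jaws in front of the tube at (380,175), so it is the held can. The other two are loose. There are black cans at (337,206), (426,190) and (444,212), and a blue one at (380,250). In the side view the held can is at (294,182), with the clamp tube running left to (205,203). I'll triangulate these.

```bash
cat > h.py <<'E'
import numpy as np,cv2
def load(n): return dict(np.load(n+'.npz'))
def ray(c,uv):
    d=np.linalg.solve(c['intrinsics'],[uv[0],uv[1],1.]);R=c['R'];return -R.T@c['t'],R.T@d
def plane(c,uv,z):
    o,d=ray(c,uv);return o+d*(z-o[2])/d[2]
def tri(c1,u1,c2,u2):
    o1,d1=ray(c1,u1);o2,d2=ray(c2,u2)
    s=np.linalg.lstsq(np.c_[d1,-d2],o2-o1,rcond=None)[0];a=o1+s[0]*d1;b=o2+s[1]*d2
    return (a+b)/2,np.linalg.norm(a-b)
def proj(c,X):
    p=c['intrinsics']@(c['R']@np.array(X)+c['t']);return p[:2]/p[2]
E
python3 - <<'E'
from h import *
np.set_printoptions(precision=3,suppress=True)
a=load('scene0');b=load('side0')
for n,u,v in [('held',(385,195),(294,173)),('whiteL',(331,228),(356,190)),('whiteR',(434,224),(321,158)),('blue',(381,233),(346,173)),('blackL',(337,192),(297,196)),('blackM',(426,177),(246,163)),('blackR',(445,198),(282,156))]:
    print(n,*tri(a,u,b,v),plane(a,u,.09),plane(b,v,.09))
for n,u in [('fl',(181,191)),('fr',(256,197)),('br',(270,163)),('bl',(201,161))]: print('crate top scene',n,plane(a,u,.07))
for n,u in [('1',(225,264)),('2',(325,253)),('3',(350,314)),('4',(233,335))]: print('crate top side',n,plane(b,u,.07))
print('rear bracket', plane(b,(203,196),.056), 'scene',plane(a,(381,164),.056))
print('mug',plane(b,(422,262),.09),plane(a,(183,230),.09))
E
```

```text
held [0.611 0.18  0.092] 0.002953971717576948 [0.605 0.183 0.09 ] [0.612 0.182 0.09 ]
whiteL [0.726 0.043 0.087] 0.003462386419721682 [0.728 0.044 0.09 ] [0.723 0.035 0.09 ]
whiteR [0.72  0.262 0.086] 0.002514131228887594 [0.724 0.261 0.09 ] [0.716 0.25  0.09 ]
blue [0.745 0.144 0.085] 0.002842220397373348 [0.749 0.143 0.09 ] [0.741 0.132 0.09 ]
blackL [0.582 0.07  0.085] 0.004428934030103367 [0.586 0.071 0.09 ] [0.579 0.058 0.09 ]
blackM [0.511 0.311 0.083] 0.001677324618067607 [0.522 0.307 0.09 ] [0.508 0.294 0.09 ]
blackR [0.62  0.322 0.085] 0.004357302364307989 [0.624 0.32  0.09 ] [0.616 0.305 0.09 ]
crate top scene fl [ 0.531 -0.313  0.07 ]
crate top scene fr [ 0.567 -0.124  0.07 ]
crate top scene br [ 0.384 -0.101  0.07 ]
crate top scene bl [ 0.363 -0.299  0.07 ]
crate top side 1 [ 0.376 -0.115  0.07 ]
crate top side 2 [ 0.566 -0.151  0.07 ]
crate top side 3 [ 0.542 -0.319  0.07 ]
crate top side 4 [ 0.357 -0.295  0.07 ]
rear bracket [0.374 0.205 0.056] scene [0.376 0.223 0.056]
mug [ 0.71  -0.266  0.09 ] [ 0.72  -0.256  0.09 ]
```

Run:
```python
import cv2
a=cv2.imread('pics/scene0.png')[150:280,310:470];b=cv2.imread('pics/side0.png')[140:240,190:380]
import numpy as np
A=cv2.resize(a,(640,520),interpolation=3)
B=cv2.resize(b,(760,400),interpolation=3)
cv2.imwrite('pics/cropA.png',A);cv2.imwrite('pics/cropB.png',B)
```

```text
(no output)
```

View pics/cropA.png

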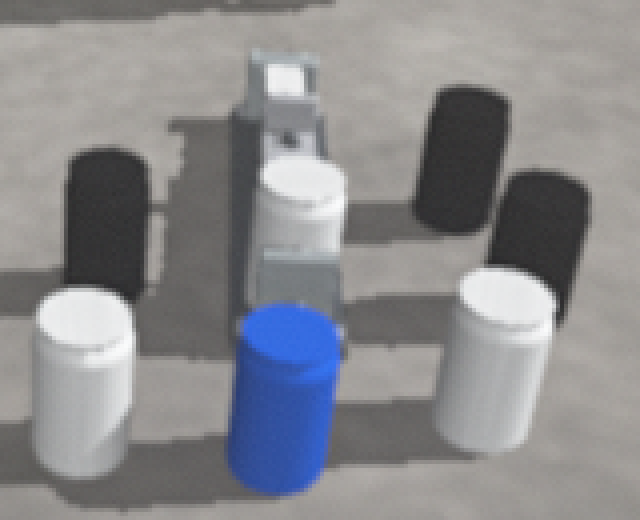

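The enlarged crop confirms it: the white can at crop (300,215), which is (385,204) in the full image, sits between the jaws. It is the only white can in the clamp, and no black or blue can is between the jaws. Next I'll move the wrist camera over the clamp with the fingers shut.

```bash
python3 -m handwheel '{"dp":[[-0.053,-0.023,0],[-0.053,-0.023,0],[-0.053,-0.023,0],[-0.053,-0.023,0],[-0.053,-0.023,0],[-0.053,-0.023,0],[-0.053,-0.023,0],[-0.053,-0.023,0],[-0.053,-0.023,0],[-0.053,-0.023,0]],"angular":[[0,0,0],[0,0,0],[0,0,0],[0,0,0],[0,0,0],[0,0,0],[0,0,0],[0,0,0],[0,0,0],[0,0,0]],"claw":[-1,-1,-1,-1,-1,-1,-1,-1,-1,-1]}'
python3 -m handwheel '{"dp":[[-0.053,-0.023,0],[-0.053,-0.023,0],[-0.053,-0.023,0],[-0.053,-0.023,0],[-0.053,-0.023,0],[-0.053,-0.023,0],[-0.053,-0.023,0],[-0.053,-0.023,0],[-0.053,-0.023,0],[0,0,0]],"angular":[[0,0,0],[0,0,0],[0,0,0],[0,0,0],[0,0,0],[0,0,0],[0,0,0],[0,0,0],[0,0,-0.07],[0,0,0]],"claw":[-1,-1,-1,-1,-1,-1,-1,-1,-1,-1]}'
python3 - <<'E'
from bench import manip,camera,calibration
import cv2,numpy as np
s=manip.get_state();print(s['tool_pos'],s['eef_rot'],s['time_s'],s['wrist_force'])
c=calibration('wrist');i=camera('wrist');np.savez('wrist1.npz',**{k:np.array(v) for k,v in c.items()})
cv2.imwrite('pics/wrist1.png',i);print(np.array(c['R'])[2], -np.array(c['R']).T@np.array(c['t']))
E
```

```text
time_s: 0.98
tool_pos: [0.3601, 0.3599, 0.231]
eef_rot: [-3.141, -0.0, 2.906]
wrist_force: [0.5, 0.6, 0.8]
gripper_width: -0.0001
grip_force: 0.0
time_s: 1.82
tool_pos: [0.5702, 0.2009, 0.2297]
eef_rot: [-3.139, 0.0, 3.014]
wrist_force: [-1.6, -0.4, 0.6]
gripper_width: 0.0002
grip_force: 0.0
[0.5702499  0.20086694 0.22972499] [-3.13908028e+00  3.98003392e-04  3.01364625e+00] 1.8167 [-1.55106311 -0.38848758  0.57257072]
[ 0.29341984 -0.04082722 -0.95511148] [0.49549779 0.21051817 0.37198929]
```

View pics/wrist1.png

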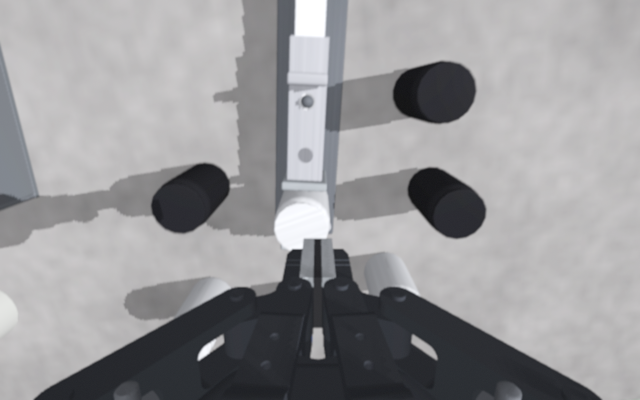

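The wrist view shows the pin at (307,101), the next hole at (305,155), the lug top near (307,76) and the held can's lid near (302,218). I'll refine these from masks and check them against the known sizes.

Run:
```python
from h import *
np.set_printoptions(precision=4,suppress=True)
c=load('wrist1');i=cv2.imread('pics/wrist1.png');g=cv2.cvtColor(i,6)
# dark blobs on tube
for n,(x0,y0,x1,y1) in {'pin':(296,92,318,112),'hole':(296,146,316,164)}.items():
    m=(g[y0:y1,x0:x1]<185).astype(np.uint8);k,l,st,ce=cv2.connectedComponentsWithStats(m)
    for j in range(1,k):
        if st[j,4]>15: print(n,st[j],ce[j]+[x0,y0])
for y in (60,92,120,140,170): print(y,' '.join(map(str,g[y,280:336:2])))
print('col',[(y,int(g[y,296])) for y in range(30,100,2)])
P=plane(c,(307,100),.065);H=plane(c,(305.5,155),.058)
print('pin',P,'hole',H,np.linalg.norm((P-H)[:2]))
for z,u in [(.058,(289,120)),(.058,(326,120)),(.058,(287,170)),(.058,(324,170))]: print('edge',u,plane(c,u,z))
print('can top',plane(c,(302,220),.098),plane(c,(275,222),.098),plane(c,(330,222),.098))
I=cv2.resize(i[60:260,240:380],(0,0),fx=3,fy=3,interpolation=cv2.INTER_CUBIC);cv2.imwrite('pics/w1c.png',I)
```

```text
pin [  0   3  18  14 177] [305.4915 101.5367]
hole [  2   2  15  15 164] [304.9512 154.9024]
60 97 95 95 94 120 201 217 216 215 214 215 217 220 219 218 218 219 220 220 221 224 222 218 214 174 139 141 141
92 95 94 95 95 145 210 212 194 200 202 208 216 221 215 215 218 219 218 220 223 221 217 216 173 98 98 98 99
120 94 95 95 98 176 213 215 213 212 212 215 218 216 217 218 218 217 216 220 221 216 217 196 104 96 96 97 98
140 96 96 95 105 192 214 214 213 212 213 215 218 216 217 217 218 215 217 220 218 215 215 164 136 137 135 139 137
170 95 96 95 128 206 213 214 212 211 213 217 216 215 215 216 216 213 218 218 215 218 176 135 137 134 136 136 135
col [(30, 254), (32, 254), (34, 251), (36, 230), (38, 215), (40, 216), (42, 216), (44, 215), (46, 215), (48, 215), (50, 215), (52, 215), (54, 215), (56, 215), (58, 215), (60, 215), (62, 215), (64, 214), (66, 214), (68, 215), (70, 212), (72, 206), (74, 215), (76, 215), (78, 214), (80, 211), (82, 197), (84, 157), (86, 154), (88, 159), (90, 161), (92, 200), (94, 213), (96, 213), (98, 213)]
pin [0.5017 0.1996 0.065 ] hole [0.5523 0.1908 0.058 ] 0.05136144396695497
edge (289, 120) [0.5175 0.1801 0.058 ]
edge (326, 120) [0.522  0.2145 0.058 ]
edge (287, 170) [0.5647 0.1708 0.058 ]
edge (324, 170) [0.5693 0.2067 0.058 ]
can top [0.603 0.182 0.098] [0.6018 0.1577 0.098 ] [0.6081 0.2067 0.098 ]
```

View pics/w1c.png

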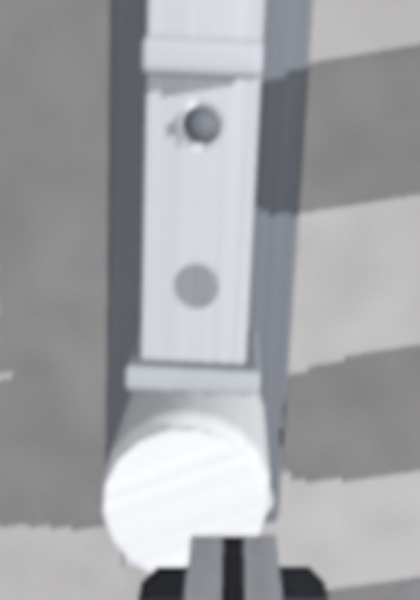

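Pin to hole measures 51 mm (50 expected), tube width 35 mm (34 expected), and pin to can about 110 mm, so the points are consistent. The opening direction is about (-0.985, 0.173), a yaw of 2.966, with the pin at (0.503, 0.200). I'll stop just above it to check.

```bash
python3 -m handwheel '{"dp":[[0,0,0],[0.0223,-0.0042,0.045],[0.0223,-0.0042,0.045],[0.0223,-0.0042,0.045],[0.0223,-0.0042,0.045],[0.0223,-0.0042,0.045],[0.0223,-0.0042,0.045],[0,0,0],[0,0,0]],"angular":[[0,0,0.0306],[0,0,0],[0,0,0],[0,0,0],[0,0,0],[0,0,0],[0,0,0],[0,0,0],[0,0,0]],"claw":[-1,-1,-1,-1,-1,-1,-1,-1,-1]}'
python3 - <<'E'
from bench import manip,camera,calibration
from h import *
np.set_printoptions(precision=4,suppress=True)
s=manip.get_state();print(s['tool_pos'],s['eef_rot'],s['time_s'],s['wrist_force'])
for n in ('wrist','side'):
    c=calibration(n);c={k:np.array(v) for k,v in c.items()};i=camera(n);np.savez(n+'2.npz',**c);cv2.imwrite(f'pics/{n}2.png',i)
    print(n,'tcp px',proj(c,s['tool_pos']),'pin px',proj(c,[.503,.2,.064]))
a=cv2.resize(cv2.imread('pics/wrist2.png')[100:340,220:420],(0,0),fx=2.,fy=2.)
b=cv2.resize(cv2.imread('pics/side2.png')[130:230,200:300],(400,400),interpolation=3)
cv2.imwrite('pics/c2.png',np.hstack([a,np.vstack([b,np.zeros((80,400,3),np.uint8)])]))
E
```

```text
time_s: 2.62
tool_pos: [0.4971, 0.2042, 0.0952]
eef_rot: [-3.14, -0.003, 2.968]
wrist_force: [0.4, 0.2, 0.0]
gripper_width: -0.0002
grip_force: 0.0
[0.4971 0.2042 0.0952] [-3.1404 -0.0031  2.9684] 2.6167 [0.4326 0.2011 0.0376]
wrist tcp px [318.1859 254.9242] pin px [312.6419 239.6119]
side tcp px [249.1067 174.7205] pin px [252.6667 185.7446]
```

View pics/c2.png

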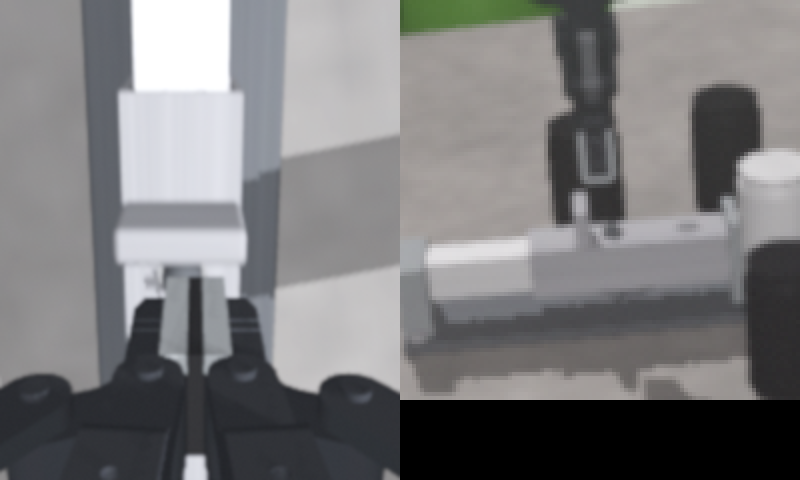

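The side view shows the tip at (250,175) and the pin at (253,187). The wrist view shows the lug at x 277–343, with its near top edge at y≈215. The tip is a few mm too far towards the lug and off to one side. I'll compute the correction.

Run:
```python
from h import *
from bench import manip
np.set_printoptions(precision=4,suppress=True)
c=load('wrist2');b=load('side2')
g=cv2.cvtColor(cv2.imread('pics/wrist2.png'),6)
for y in (208,225): print(y,g[y,270:352:2].tolist())
print('col',g[196:240,290].tolist())
ax=np.array([-.985,.173]);ay=np.array([.173,.985])
for u in [(277.5,215),(343,215),(310.5,201)]: print(plane(c,u,.083))
pl=plane(b,(253.2,187.5),.064);print('pin side',pl)
t=manip.get_state()['tool_pos']
for n,P in (('pin',np.array([.503,.2])),('pinside',pl[:2])): print(n,'in tool',(P-t[:2])@ax,(P-t[:2])@ay)
m=(plane(c,(277.5,215),.083)+plane(c,(343,215),.083))[:2]/2;print('lug near edge in tool',(m-t[:2])@ax,(m-t[:2])@ay,'-> pin est',(m-t[:2])@ax-.014)
```

```text
208 [98, 98, 99, 98, 101, 122, 138, 140, 140, 141, 141, 141, 141, 141, 141, 141, 141, 141, 141, 141, 141, 141, 141, 142, 141, 142, 141, 141, 142, 141, 141, 141, 141, 141, 148, 167, 112, 101, 101, 103, 105]
225 [98, 99, 97, 112, 177, 215, 217, 217, 217, 218, 217, 218, 218, 218, 218, 218, 218, 218, 218, 218, 218, 219, 219, 219, 219, 219, 219, 219, 219, 219, 219, 220, 220, 220, 221, 225, 205, 108, 99, 102, 103]
col [217, 217, 215, 207, 191, 169, 147, 138, 139, 140, 141, 141, 141, 140, 140, 142, 146, 157, 175, 193, 206, 214, 218, 219, 219, 218, 218, 217, 218, 217, 217, 217, 215, 210, 205, 202, 204, 209, 215, 217, 217, 218, 217, 217]
[0.4779 0.1868 0.083 ]
[0.4836 0.2193 0.083 ]
[0.4735 0.2045 0.083 ]
pin side [0.502  0.1895 0.064 ]
pin in tool -0.003442736799235717 -0.00408911313404369
pinside in tool -0.004230615492379606 -0.01458212642683727
lug near edge in tool 0.018993109838442518 -0.004908837974127613 -> pin est 0.004993109838442518
```

Run:
```python
from h import *
from bench import manip
np.set_printoptions(precision=4,suppress=True)
c=load('wrist2')
ax=np.array([-.985,.173]);ay=np.array([.173,.985]);t=manip.get_state()['tool_pos']
for u in [(277,214),(343,214),(277,230.5),(343,230.5)]:
    P=plane(c,u,.083);print(P,(P[:2]-t[:2])@ax,(P[:2]-t[:2])@ay)
```

```text
[0.4773 0.1867 0.083 ] 0.01952911613409557 -0.02161452529817545
[0.4831 0.2194 0.083 ] 0.019530196106055237 0.011552764803000118
[0.4861 0.1848 0.083 ] 0.010541908826688722 -0.02194187260438403
[0.492 0.218 0.083] 0.010545910201608461 0.011754479443972544
```

The bright band is the lug's top, 33 x 9 mm, which matches its size. Its near face is 10.5 mm ahead of the TCP, so the pin is at (-3.5, -5) mm in the tool frame, in agreement with the direct measurement. I'll correct by (-2.5, -4.5) mm and descend.

```bash
python3 -m handwheel '{"dp":[[-0.005,-0.009,0],[0,0,0],[0,0,0.018],[0,0,0.018],[0,0,0.018],[0,0,0],[0,0,0]],"angular":[[0,0,0],[0,0,0],[0,0,0],[0,0,0],[0,0,0],[0,0,0],[0,0,0]],"claw":[-1,-1,-1,-1,-1,-1,-1]}'
python3 -m handwheel '{"dp":[[0,0,0.005],[0,0,0.005],[0,0,0],[0,0,0]],"angular":[[0,0,0],[0,0,0],[0,0,0],[0,0,0]],"claw":[-1,-1,-1,-1]}'
```

```text
time_s: 3.3
tool_pos: [0.4998, 0.1988, 0.0678]
eef_rot: [-3.14, -0.003, 2.968]
wrist_force: [-0.1, 0.9, 1.2]
gripper_width: 0.0
grip_force: 0.0
time_s: 3.63
tool_pos: [0.5009, 0.1992, 0.0649]
eef_rot: [3.141, 0.001, 2.968]
wrist_force: [-0.1, -0.0, 3.3]
gripper_width: 0.0
grip_force: 1.2
```

```bash
python3 -m handwheel '{"dp":[[0,0,0.006],[0,0,0.004],[0,0,0],[0,0,0]],"angular":[[0,0,0],[0,0,0],[0,0,0],[0,0,0]],"claw":[-1,-1,-1,-1]}'
python3 -m handwheel '{"dp":[[0,0,0.004],[0,0,0],[0,0,0]],"angular":[[0,0,0],[0,0,0],[0,0,0]],"claw":[-1,-1,-1]}'
```

```text
time_s: 3.97
tool_pos: [0.501, 0.1992, 0.0596]
eef_rot: [3.141, 0.001, 2.968]
wrist_force: [-0.6, 0.2, 3.8]
gripper_width: -0.0001
grip_force: 1.7
time_s: 4.22
tool_pos: [0.5012, 0.1992, 0.0581]
eef_rot: [3.141, 0.001, 2.968]
wrist_force: [0.9, 0.1, 5.4]
gripper_width: -0.0001
grip_force: 2.8
```

```bash
python3 -m handwheel '{"dp":[[0,0,0.002],[0.004,0,0],[0.004,0,0],[0.002,0,0],[0,0,0]],"angular":[[0,0,0],[0,0,0],[0,0,0],[0,0,0],[0,0,0]],"claw":[-1,-1,-1,-1,-1]}'
python3 -m handwheel '{"dp":[[0.004,0,0],[0.004,0,0],[0.004,0,0],[0,0,0]],"angular":[[0,0,0],[0,0,0],[0,0,0],[0,0,0]],"claw":[-1,-1,-1,-1]}'
```

```text
time_s: 4.63
tool_pos: [0.4979, 0.2, 0.0581]
eef_rot: [3.14, 0.006, 2.968]
wrist_force: [1.5, -0.3, 6.4]
gripper_width: 0.0
grip_force: 3.9
time_s: 4.97
tool_pos: [0.492, 0.2011, 0.0581]
eef_rot: [3.14, 0.005, 2.967]
wrist_force: [1.2, -0.6, 7.6]
gripper_width: -0.0002
grip_force: 4.3
```

```bash
python3 -m handwheel '{"dp":[[0.006,0,0],[0.006,0,-0.004],[0.006,0,0],[0.006,0,0],[0.006,0,0],[0.006,0,0],[0.006,0,0],[0.006,0,0],[0.006,0,0],[0.006,0,0]],"angular":[[0,0,0],[0,0,0],[0,0,0],[0,0,0],[0,0,0],[0,0,0],[0,0,0],[0,0,0],[0,0,0],[0,0,0]],"claw":[-1,-1,-1,-1,-1,-1,-1,-1,-1,-1]}'
python3 -m handwheel '{"dp":[[0.004,0,0],[0.004,0,0],[0,0,0]],"angular":[[0,0,0],[0,0,0],[0,0,0]],"claw":[-1,-1,-1]}'
```

```text
time_s: 5.8
tool_pos: [0.4594, 0.2062, 0.0581]
eef_rot: [-3.141, -0.001, 2.968]
wrist_force: [2.2, 0.0, 0.7]
gripper_width: 0.0003
grip_force: 1.1
time_s: 6.05
tool_pos: [0.4549, 0.207, 0.058]
eef_rot: [-3.141, -0.003, 2.968]
wrist_force: [-2.1, 0.8, 4.1]
gripper_width: 0.0003
grip_force: 2.1
```

```bash
python3 -m handwheel '{"dp":[[0.003,0,0],[0.003,0,0],[0,0,0]],"angular":[[0,0,0],[0,0,0],[0,0,0]],"claw":[-1,-1,-1]}'
python3 -m handwheel '{"dp":[[0.003,0,0],[0,0,0],[0,0,0]],"angular":[[0,0,0],[0,0,0],[0,0,0]],"claw":[-1,-1,-1]}'
python3 - <<'E'
from bench import manip,camera,calibration
from h import *
i=camera('side');cv2.imwrite('pics/side3.png',i)
cv2.imwrite('pics/side3c.png',cv2.resize(i[130:230,190:320],(780,600),interpolation=3))
E
```

```text
time_s: 6.3
tool_pos: [0.4529, 0.2073, 0.058]
eef_rot: [-3.141, -0.001, 2.968]
wrist_force: [0.5, 0.7, 2.3]
gripper_width: 0.0002
grip_force: 1.4
time_s: 6.55
tool_pos: [0.4517, 0.2075, 0.0581]
eef_rot: [-3.141, -0.0, 2.968]
wrist_force: [2.0, -0.8, 1.1]
gripper_width: -0.0
grip_force: 1.2
```

View pics/side3c.png

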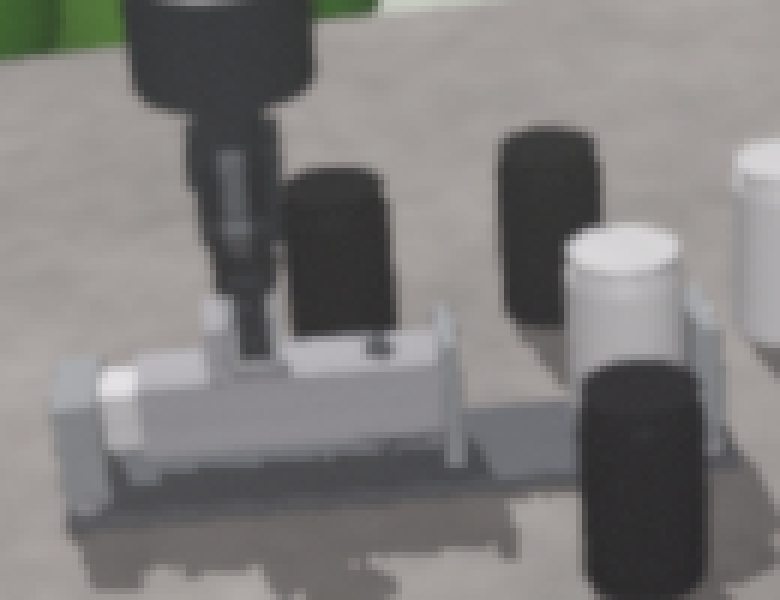

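The side view shows the tube slid open. There is a dark bump in the next hole at crop (378,345), full image (253,187), the same spot as the pin before, and the can is still standing. A slightly firmer push will show whether it is locked.

```bash
python3 -m handwheel '{"dp":[[0.003,0,0],[0,0,0],[0,0,0]],"angular":[[0,0,0],[0,0,0],[0,0,0]],"claw":[-1,-1,-1]}'
python3 -m handwheel '{"dp":[[0.003,0,0],[0,0,0],[0,0,0]],"angular":[[0,0,0],[0,0,0],[0,0,0]],"claw":[-1,-1,-1]}'
```

```text
time_s: 6.85
tool_pos: [0.4502, 0.2078, 0.0581]
eef_rot: [-3.141, -0.0, 2.968]
wrist_force: [1.0, 1.3, 0.1]
gripper_width: 0.0001
grip_force: 0.8
time_s: 7.1
tool_pos: [0.4491, 0.208, 0.0581]
eef_rot: [-3.142, 0.0, 2.968]
wrist_force: [4.2, -0.2, -2.1]
gripper_width: -0.0
grip_force: 1.8
```

```bash
python3 -m handwheel '{"dp":[[0.003,0,0],[0,0,0],[0,0,0]],"angular":[[0,0,0],[0,0,0],[0,0,0]],"claw":[-1,-1,-1]}'
```

```text
time_s: 7.35
tool_pos: [0.4486, 0.2081, 0.0582]
eef_rot: [3.142, 0.003, 2.968]
wrist_force: [6.0, -1.0, -4.3]
gripper_width: -0.0001
grip_force: 3.4
```

Locked: the last 1.5 mm step gained only 0.5 mm and the force rose to 6 N. I'll back off, rise and look.

```bash
python3 -m handwheel '{"dp":[[-0.008,0,0],[-0.004,0,0],[0,0,-0.06],[0,0,-0.06],[0,0,-0.06],[-0.04,0,-0.06],[-0.04,0,-0.06],[-0.06,0,-0.04],[-0.05,0,0],[0,0,0]],"angular":[[0,0,0],[0,0,0],[0,0,0],[0,0,0],[0,0,0],[0,0,0],[0,0,0],[0,0,0],[0,0,0],[0,0,0]],"claw":[-1,-1,-1,-1,-1,-1,1,1,1,1]}'
python3 -m handwheel '{"dp":[[0,0,0],[0,0,0]],"angular":[[0,0,0],[0,0,0]],"claw":[1,1]}'
python3 - <<'E'
from bench import manip,camera,calibration
from h import *
np.set_printoptions(precision=4,suppress=True)
s=manip.get_state();print(s['tool_pos'],s['eef_rot'])
c=calibration('wrist');c={k:np.array(v) for k,v in c.items()};i=camera('wrist');np.savez('wrist4.npz',**c);cv2.imwrite('pics/wrist4.png',i)
print('pin px',proj(c,[.503,.2,.064]),'can top px',proj(c,[.611,.181,.098]))
E
```

```text
time_s: 8.18
tool_pos: [0.5504, 0.1899, 0.2293]
eef_rot: [3.141, 0.003, 2.965]
wrist_force: [-1.8, -0.5, -0.9]
gripper_width: 0.0483
grip_force: 0.0
time_s: 8.35
tool_pos: [0.5457, 0.191, 0.2271]
eef_rot: [-3.141, -0.004, 2.968]
wrist_force: [-0.2, -0.9, -0.6]
gripper_width: 0.0722
grip_force: 0.0
[0.5457 0.191  0.2271] [-3.1408 -0.0037  2.9679]
pin px [319.532  128.1455] can top px [319.5912 253.3278]
```

View pics/wrist4.png

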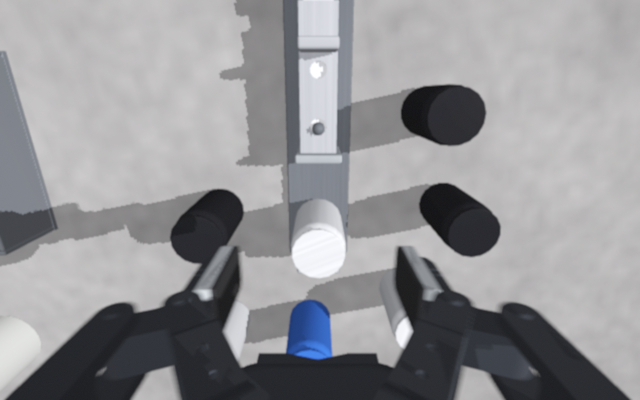

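The pin stands up in the next hole at (317,128), with the same dome look as before, and the old hole at (317,69) is empty. The can's lid is centred near (318,252). I'll measure it with a mask.

Run:
```python
from h import *
from bench import manip
np.set_printoptions(precision=4,suppress=True)
c=load('wrist4');i=cv2.imread('pics/wrist4.png');g=cv2.cvtColor(i,6)
m=(g[225:285,285:352]>232).astype(np.uint8)
k,l,st,ce=cv2.connectedComponentsWithStats(m);j=1+np.argmax(st[1:,4]);print(st[j],ce[j]+[285,225])
cnt=max(cv2.findContours((l==j).astype(np.uint8),0,1)[0],key=len);e=cv2.fitEllipse(cv2.convexHull(cnt));print(e)
P=plane(c,(e[0][0]+285,e[0][1]+225),.098)
L=plane(c,(st[j][0]+285,252),.098);Q=plane(c,(st[j][0]+st[j][2]+285,252),.098);print('can',P,'width',np.linalg.norm(L-Q))
s=manip.get_state();y=s['eef_rot'][2];ax=np.array([np.cos(y),np.sin(y)]);ay=np.array([-ax[1]*-1,-ax[0]])
for n,T in (('can',P[:2]),):
    d=T-s['tool_pos'][:2];print(n,'tool',d@ax,d@ay)
a=load('scene0');b=load('side0')
C=np.array([[.531,-.313],[.567,-.124],[.384,-.101],[.363,-.299],[.376,-.115],[.566,-.151],[.542,-.319],[.357,-.295]])
print('crate',C[:4].mean(0),C[4:].mean(0))
```

```text
[   8    1   52   51 2037] [319.4394 252.1394]
((34.64571762084961, 26.5789794921875), (48.57100296020508, 54.84343338012695), 55.42776107788086)
can [0.6093 0.1814 0.098 ] width 0.047590990590959406
can tool -0.06450272220528641 0.001446288852430584
crate [ 0.4612 -0.2092] [ 0.4602 -0.22  ]
```

```bash
python3 -m handwheel '{"dp":[[-0.044,0.001,0],[-0.044,0.001,0],[-0.042,0,0],[0,0,0.05],[0,0,0.05],[0,0,0.05],[0,0,0],[0,0,0]],"angular":[[0,0,0],[0,0,0],[0,0,0],[0,0,0],[0,0,0],[0,0,0],[0,0,0],[0,0,0]],"claw":[1,1,1,1,1,1,1,1]}'
```

```text
time_s: 9.07
tool_pos: [0.6089, 0.1808, 0.1513]
eef_rot: [-3.14, -0.005, 2.968]
wrist_force: [-0.2, 0.3, 1.2]
gripper_width: 0.0853
grip_force: 0.0
```

Aligned over the can. I'll descend and grip gently.

```bash
python3 -m handwheel '{"dp":[[0,0,0.04],[0,0,0.04],[0,0,0.04],[0,0,0.04],[0,0,0.034],[0,0,0],[0,0,0]],"angular":[[0,0,0],[0,0,0],[0,0,0],[0,0,0],[0,0,0],[0,0,0],[0,0,0]],"claw":[1,1,1,1,1,1,1]}'
python3 -m handwheel '{"dp":[[0,0,0],[0,0,0],[0,0,0],[0,0,0],[0,0,0],[0,0,0],[0,0,0]],"angular":[[0,0,0],[0,0,0],[0,0,0],[0,0,0],[0,0,0],[0,0,0],[0,0,0]],"claw":[-1,-1,-1,-1,-1,-1,-1]}' 20
```

```text
time_s: 9.65
tool_pos: [0.6112, 0.181, 0.0576]
eef_rot: [3.141, 0.001, 2.968]
wrist_force: [0.1, -0.0, -0.4]
gripper_width: 0.0852
grip_force: 0.0
time_s: 10.23
tool_pos: [0.6126, 0.1809, 0.059]
eef_rot: [3.14, 0.004, 2.968]
wrist_force: [-0.7, -0.6, 5.9]
gripper_width: 0.0525
grip_force: 20.9
```

```bash
python3 -m handwheel '{"dp":[[0,0,-0.01],[0,0,-0.02],[0,0,-0.03],[0,0,-0.03],[0,0,-0.03],[0,0,-0.03],[0,0,-0.03],[0,0,-0.03],[0,0,-0.03],[0,0,-0.01]],"angular":[[0,0,0],[0,0,0],[0,0,0],[0,0,0],[0,0,0],[0,0,0],[0,0,0],[0,0,0],[0,0,0],[0,0,0]],"claw":[-1,-1,-1,-1,-1,-1,-1,-1,-1,-1]}'
python3 -m handwheel '{"dp":[[0.004,-0.0215,0],[0.0081,-0.0415,0],[0.0081,-0.0415,0],[0.0081,-0.0415,0],[0.0081,-0.0415,0],[0.0081,-0.0415,0],[0.0081,-0.0415,0],[0.0081,-0.0415,0],[0.0081,-0.0415,0],[0.0081,-0.0415,0]],"angular":[[0,0,0],[0,0,0],[0,0,0],[0,0,0],[0,0,0],[0,0,0],[0,0,0],[0,0,0],[0,0,0],[0,0,0]],"claw":[-1,-1,-1,-1,-1,-1,-1,-1,-1,-1]}'
```

```text
time_s: 11.07
tool_pos: [0.6122, 0.1809, 0.185]
eef_rot: [3.14, 0.005, 2.968]
wrist_force: [0.9, -0.6, 0.6]
gripper_width: 0.0526
grip_force: 21.1
time_s: 11.9
tool_pos: [0.5374, -0.0087, 0.1799]
eef_rot: [-3.141, -0.003, 2.967]
wrist_force: [0.1, 0.4, 0.2]
gripper_width: 0.0525
grip_force: 21.1
```

```bash
python3 -m handwheel '{"dp":[[0.0081,-0.0415,0],[0.0081,-0.0415,0],[0.0081,-0.0415,0],[0.0081,-0.0415,0],[0.0081,-0.0415,0],[0.0081,-0.0415,0],[0.0081,-0.0415,0],[0.0081,-0.0415,0],[0.0081,-0.0415,0],[0.004,-0.0215,0]],"angular":[[0,0,0],[0,0,0],[0,0,0],[0,0,0],[0,0,0],[0,0,0],[0,0,0],[0,0,0],[0,0,0],[0,0,0]],"claw":[-1,-1,-1,-1,-1,-1,-1,-1,-1,-1]}'
python3 -m handwheel '{"dp":[[0,0,0],[0,0,0]],"angular":[[0,0,0],[0,0,0]],"claw":[-1,-1]}'
python3 - <<'E'
from bench import manip,camera,calibration
from h import *
i=camera('side');j=camera('wrist')
cv2.imwrite('pics/p5.png',np.vstack([cv2.resize(i[60:360,150:450],(600,300))[:, :],cv2.resize(j,(480,300))[:, :]]) if 0 else np.hstack([cv2.resize(i[100:360,190:390],(308,400)),cv2.resize(j,(480,300)).__class__ and cv2.copyMakeBorder(cv2.resize(j,(480,300)),0,100,0,0,0)]))
E
```

```text
time_s: 12.73
tool_pos: [0.465, -0.197, 0.18]
eef_rot: [-3.141, -0.003, 2.965]
wrist_force: [0.2, -0.2, -0.4]
gripper_width: 0.0524
grip_force: 21.1
time_s: 12.9
tool_pos: [0.4665, -0.195, 0.1806]
eef_rot: [3.14, -0.001, 2.966]
wrist_force: [0.2, -0.4, -1.1]
gripper_width: 0.0528
grip_force: 21.1
```

View pics/p5.png

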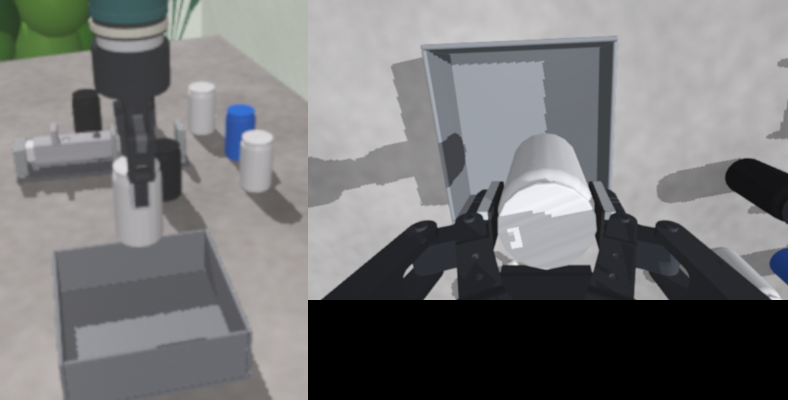

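The can is held upright above the crate (side panel, left). In the wrist panel the crate's far rim corners are at display (422,46) and (616,38), so the crate lies further to the tool's -y. I'll measure the offset.

Run:
```python
from bench import manip,calibration
from h import *
np.set_printoptions(precision=4,suppress=True)
c={k:np.array(v) for k,v in calibration('wrist').items()}
A=plane(c,(152,61),.07)[:2];B=plane(c,(411,51),.07)[:2];print(A,B,np.linalg.norm(A-B))
u=(B-A)/np.linalg.norm(B-A);n=np.array([u[1],-u[0]])  # away from robot
ctr=(A+B)/2+n*.1;print('crate centre',ctr,'yaw',np.arctan2(n[1],n[0]))
s=manip.get_state();y=s['eef_rot'][2];ax=np.array([np.cos(y),np.sin(y)]);ay=np.array([ax[1],-ax[0]])
for T in (ctr,[.461,-.2145]): d=np.array(T)-s['tool_pos'][:2];print(d@ax,d@ay)
```

```text
[ 0.3518 -0.2947] [ 0.3774 -0.111 ] 0.18546845889732042
crate centre [ 0.4636 -0.2167] yaw -0.13858499205444608
-0.00045225004971358905 -0.02270314812561393
0.0025002683618472223 -0.021010172465341013
```

```bash
python3 -m handwheel '{"dp":[[0,-0.022,0],[0,-0.022,0],[0,0,0.036],[0,0,0.04],[0,0,0.04],[0,0,0.04],[0,0,0.04],[0,0,0.036],[0,0,0],[0,0,0]],"angular":[[0,0,0],[0,0,0],[0,0,0],[0,0,0],[0,0,0],[0,0,0],[0,0,0],[0,0,0],[0,0,0],[0,0,0]],"claw":[-1,-1,-1,-1,-1,-1,-1,-1,-1,-1]}'
```

```text
time_s: 13.83
tool_pos: [0.4626, -0.2167, 0.0644]
eef_rot: [3.141, -0.002, 2.968]
wrist_force: [0.1, 0.6, 0.9]
gripper_width: 0.0523
grip_force: 21.1
```

```bash
python3 -m handwheel '{"dp":[[0,0,0.005],[0,0,0.005],[0,0,0.004],[0,0,0],[0,0,0]],"angular":[[0,0,0],[0,0,0],[0,0,0],[0,0,0],[0,0,0]],"claw":[-1,-1,-1,-1,-1]}'
python3 -m handwheel '{"dp":[[0,0,0.002],[0,0,0],[0,0,0]],"angular":[[0,0,0],[0,0,0],[0,0,0]],"claw":[-1,-1,-1]}'
```

```text
time_s: 14.25
tool_pos: [0.4635, -0.2169, 0.0588]
eef_rot: [-3.141, 0.001, 2.968]
wrist_force: [0.2, -0.2, 0.2]
gripper_width: 0.0523
grip_force: 21.1
time_s: 14.5
tool_pos: [0.4633, -0.2168, 0.0574]
eef_rot: [3.142, 0.0, 2.968]
wrist_force: [0.2, 0.4, 0.4]
gripper_width: 0.0528
grip_force: 21.1
```

```bash
python3 -m handwheel '{"dp":[[0,0,0.002],[0,0,0],[0,0,0]],"angular":[[0,0,0],[0,0,0],[0,0,0]],"claw":[-1,-1,-1]}'
python3 -m handwheel '{"dp":[[0,0,0.002],[0,0,0],[0,0,0]],"angular":[[0,0,0],[0,0,0],[0,0,0]],"claw":[-1,-1,-1]}'
```

```text
time_s: 14.75
tool_pos: [0.4632, -0.2167, 0.0563]
eef_rot: [3.141, -0.0, 2.968]
wrist_force: [-1.0, 0.6, 0.3]
gripper_width: 0.0523
grip_force: 21.1
time_s: 15.0
tool_pos: [0.4636, -0.2169, 0.0561]
eef_rot: [-3.141, 0.001, 2.968]
wrist_force: [-1.6, 0.5, 5.3]
gripper_width: 0.0524
grip_force: 21.4
```

Contact with the floor (5 N, at the expected TCP height of 56 mm). I'll open slowly, then retreat upwards.

```bash
python3 -m handwheel '{"dp":[[0,0,0],[0,0,0],[0,0,0],[0,0,0],[0,0,0],[0,0,0],[0,0,0],[0,0,0],[0,0,0],[0,0,0]],"angular":[[0,0,0],[0,0,0],[0,0,0],[0,0,0],[0,0,0],[0,0,0],[0,0,0],[0,0,0],[0,0,0],[0,0,0]],"claw":[0.3,0.35,0.4,0.5,0.6,0.7,0.8,0.8,0.8,0.8]}'
python3 -m handwheel '{"dp":[[0,0,-0.02],[0,0,-0.03],[0,0,-0.04],[0,0,-0.05],[0,0,-0.05],[0,0,-0.05],[0,0,-0.05],[0,0,-0.03],[0,0,0],[0,0,0]],"angular":[[0,0,0],[0,0,0],[0,0,0],[0,0,0],[0,0,0],[0,0,0],[0,0,0],[0,0,0],[0,0,0],[0,0,0]],"claw":[0.8,0.8,0.8,0.8,0.8,0.8,0.8,0.8,0.8,0.8]}'
python3 - <<'E'
from bench import camera
import cv2
cv2.imwrite('pics/end.png',cv2.resize(camera('side')[120:370,180:480],(720,600)))
E
```

```text
time_s: 15.83
tool_pos: [0.4632, -0.2168, 0.0553]
eef_rot: [3.142, 0.0, 2.968]
wrist_force: [-0.1, -1.1, 1.0]
gripper_width: 0.0769
grip_force: 0.0
time_s: 16.67
tool_pos: [0.4637, -0.217, 0.2167]
eef_rot: [-3.141, 0.003, 2.968]
wrist_force: [0.4, 0.9, -0.4]
gripper_width: 0.0772
grip_force: 0.0
```

View pics/end.png

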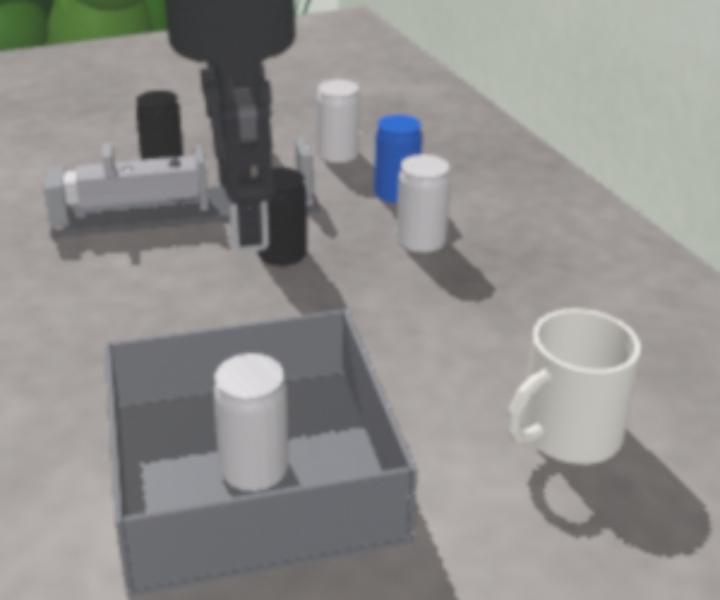

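The can stands upright in the crate at crop (252,425), the arm is clear, and the pin is up in the open clamp at crop (175,162). I'm handing the job in.

```bash
python3 -c "
from bench import order
print(order.sign_off())"
```

```text
the job is handed in; nothing more can be done
None
```

I opened the clamp by one hole with the pin up in the next hole, stood the freed can upright in the crate, left the mug and other cans alone, and handed the job in at about 17 s; the sign-off returned no verdict.

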